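# Set the float interlock switch on a kiln's hydraulic lid-lift valve

## Robot

A 6-joint arm with a two-finger parallel gripper is mounted at the origin on a cart in front of the work surface, level with it; the furniture and walls round the work are solid. World frame = base frame: x ahead of the robot, y to its left, z up, the work surface at z = 0. Lengths are in m, angles in degrees, forces in N, time in s.
With the tool pointing down it reaches from about 0.35 to 0.875 m from the base axis. Payload 4.2 kg.
Tool frame: the origin (TCP) lies midway between the tips of the shut fingers; the grasp point (between the pads) lies 19 mm behind it; z points along the fingers, y is the line along which they close (so a half turn about z gives the same grasp; the last joint's range is limited). The gripper opens to 87 mm and grips with 3 to 60 N. Pads are 19 mm wide; open, the fingers measure 117 mm over their backs; the gripper's body (75 mm by 190 mm) begins 51 mm behind the grasp point.
Start: joints at [79.274, 22.042, 0.453, 0, -68.411, -14.817], TCP at [0.269, 0.564, 0.223] pointing down, gripper open.
Joint ranges: [-179.83, 179.83], [-69.29, 118.12], [-61.27, 80.66], [-181.25, 117.63], [-171.15, -9.14], [-177.46, 177.46]. Speed limits (degrees/s): [159.86, 159.86, 180, 180, 180, 180].

## Interface

Orientations are given as [roll, pitch, yaw] about the fixed x, y, z axes, in that order (R = Rz(yaw) Ry(pitch) Rx(roll)).
In Python, from workcell import env gives the robot as it stands. The module is installed in compiled form; this text tells all that it offers. Calls block until the motion is done:
- env.goto(position, orientation): joint-space move of the TCP to a pose.
- env.move_straight(position, rotation=None, rate=0.15, force_limit=None): straight line of the TCP; rotation=None keeps the orientation; rate is the mean speed in m/s. With force_limit (N) it stops when the force on the tool has changed by that much, and returns True; else False.
- env.set_joints(angles): joint-space move.
- env.gripper_to(opening, grasp_force=None): opening from 0.0 (shut) to 1.0 (fully open); grasp_force is the grip in N (None keeps the last); returns when the fingers have stopped.
- env.dwell(seconds).
- env.inverse_kinematics(position, orientation): joint angles nearest the present ones, or None.
- env.read_state(): the state.
- env.grab_frame(name): name is "scene" or "top" or "wrist"; returns a dict with "image" (400x640x3 uint8, blue, green, red), "fx", "fy", "cx", "cy" (pixels), "position" and "orientation" of the camera in the world. Camera axes: x right, y up, looking along -z (the intrinsics and any distortion apply to the point x, -y, -z); pixel columns grow to the right and rows downward; lengths in m; the calibration is good to about 2 mm. A picture is of the moment at which its call begins. There is no depth.
A pose or a line that the arm cannot do raises env.Unreachable and nothing moves.
- env.close_job(): hands the job in; it is judged then, once.
Trained networks look in a picture, given as the dict that the camera call returned (one of the last four; its "shot" number tells which), for a name from the list of things; names that differ only in an ending like _2 or _b are one class to them, and where a whole thing is asked for, a point or a joint stands for the part that bears it (a point fixed in the world has none). Each returns a list of dicts, best first, with "score" (0 to 1); they miss things now and then, are a little off and sometimes report something else, mostly with a low value. They report only what shows in the picture. A call takes as long as a camera call.
- env.search_frame(picture, thing): "xyz" ([x, y, z] in m, in world coordinates, good to about 4 mm: the middle of the surface that is visible of it).
- env.trace(picture, thing): "mask" (400x640 bool, what is visible of it).
The state is a dict: "clock": time; "joint_positions": joint angles; "qvel": joint speeds; "joint_torque": joint torques, N m; "position": TCP position; "tool_rot": TCP orientation; "force": force on the tool from outside, world axes, zero at the start; "wrist_torque": the same for the moment, N m; "opening": opening from 0.0 (shut) to 1.0 (fully open); "finger_force": force on a finger pad.
Only numpy, scipy, OpenCV 4.12 (cv2) and the standard library are available. Lean on these libraries where they do the work, as an engineer would, in place of code of your own. Each camera call takes 0.05 s, during which the arm holds its last target. There are 200 camera calls.

## Task

The lid-lift valve of the big kiln is on the bench to have its interlock set: the roller switch has to report when the hand lever is in float. First push the lever forward out of its hold position, on past the lower notch and over the stiffer detent, until it rests in the float notch. Then slide the switch bracket towards the lever's striker just until the roller switch clicks, with no overtravel, and leave lever and bracket standing like that without disturbing the things lying around.

Things in the scene. Friction and masses are not known exactly. Their poses are not given: they have to be found in the camera images.
- valve_stand: Steel mounting plate 310 x 130 x 10 mm, fixed, carrying valve and switch. Origin: on the bench below the lever's pivot; x points from the switch to the valve (roughly away from the robot), y left, z up; plate from x = -215 to +95 mm. Grey valve body at x = 15 to 89, y = -31 to 31 mm, 110 mm high; grey clevis round the pivot, 158 mm high, x = -9 to 28, y = -25 to 25 mm.
- lid_lever (a joint): Lever angle (rad): near 0 upright, grows as it leans to the stand's +x. Notches: hold 0.02, lower 0.29, float 0.64; end stop 0.70. The light detent before lower takes about 0.55 N m, the stiffer one before float 1.0 N m (7.5 N at the knob). Crest of the stiff detent near 0.47: let go short of it, the lever falls back to lower; past it, it falls into float by itself.
- lever_pivot (a point): Centre of the lever's pivot, a level shaft along the stand's y, 135 mm above the bench. The lever is a bare steel rod 12 mm thick in the stand's plane y = 0; its free part, 25 to 115 mm above the pivot, can be pushed.
- lever_knob (a point): Centre of the black ball knob at the lever's end, 35 mm in diameter, 138 mm from the pivot.
- striker_face (a point): Centre of the flat face of the striker, a steel plate 40 mm wide (along y) and 26 mm high on an arm fixed to the lever, right of the clevis. It swings with the lever; in float it hangs straight down, its face 12 mm before the pivot (stand x = -12 mm), looking to -x towards the roller, z = 70 to 96 mm. In the other notches it is swung away.
- switch_bracket (a joint): Travel (m) of the aluminium switch bracket along the stand's +x, towards the striker, 0 to 0.060. It slides stiffly between two guide strips on the plate (5 to 6 N of friction) and stays where it is left.
- bracket_tab (a point): Centre of the rear (-x) face of the bracket's bent-up tab, where it is pushed; 45 mm above the bench. The tab is 50 mm wide, 6 mm thick, 10 to 60 mm above the bench. Behind it is 13 mm or more of the low plate, then free bench.
- switch_top (a point): Top of the grey limit switch (42 x 36 mm, 72 mm above the bench) on the bracket, on its shaft's axis. A flat steel arm, 60 mm long, is clamped on the shaft, pointing right and forward, with a black roller 22 mm in diameter on its end, 82 to 94 mm above the bench. Its clamping angle differs each time by up to 0.12 rad either way (7 mm at the roller): where it touches and clicks must be felt.
- switch_shaft (a joint): Turn (rad) of the switch shaft, 0 at rest; the striker presses the roller back, about 0.02 rad per mm of bracket travel. The roller's force on the bracket, added to its friction, grows from 2 N at touch to a peak of 7 N at 0.09 rad, falls to 3 N at 0.19 as the switch snaps over, then rises again: 5 N at 0.23, 7 N at 0.28. From 0.125 it has clicked; beyond 0.225 is overtravel.
- glaze_jar_2: Closed glaze jar, white and cream bands, 67 mm in diameter, 83 mm high, right of the valve. Origin: centre of its underside. Bystander.
- marker: White and black marker pen, 135 mm long, 17 mm thick, lying left of the stand. Origin: below its middle; it lies along its y. Bystander.
- wood_rib: Flat wooden throwing rib, 40 x 90 x 8 mm, lying right of the stand. Origin: below its middle. Bystander.
- post_8: Short hollow triangular kiln post, 38 x 42 mm, 50 mm high, standing left of the valve. Origin: centre of its underside. Bystander.
- ribbon_tool: Ribbon tool with wooden handle, 199 x 27 x 17 mm, lying at the front left. Origin: below its middle; it lies along its x. Bystander.
- test_bowl: Small unglazed bowl, 100 mm wide, 46 mm high, at the front left by the vice. Origin: centre of its underside. Bystander.

How it is judged:
By the outcome, as a careful person would: the job done as asked, in the order asked, and still so for the second after the job is handed in, with the robot touching nothing.
It also fails if it takes over 64 s, if anything falls off the work surface, if the arm or the gripper's body presses on something with over 40 N, if the wrist force passes 120 N, or if a joint passes its speed limit or range.

## Working session

There is one attempt and no reset: what is moved stays moved. The work goes in short steps, each a Python script; the robot and the scene stay as the last script left them, time stands still between calls to the robot, and variables do not carry over. Pictures are saved under pics/ and viewed, at most 10 in all, crops included, and the job is handed in when it is done.

```bash
mkdir -p pics
python3 - <<'E'
from workcell import env
import cv2
for n in ("scene","top"):
    p=env.grab_frame(n); cv2.imwrite(f"pics/{n}0.png",p["image"])
    print(n,p["fx"],p["fy"],p["cx"],p["cy"],p["position"],p["orientation"],[k for k in p])
    for t in ("valve_stand","lever_pivot","lever_knob","striker_face","bracket_tab","switch_top","glaze_jar_2","marker","wood_rib","post_8","ribbon_tool","test_bowl"):
        try:
            r=env.search_frame(p,t); print(t,[(x["xyz"],round(x["score"],2)) for x in r[:2]])
        except Exception as e: print(t,e)
s=env.read_state();print(s["clock"],s["force"],s["tool_rot"])
E
```

```text
scene 389.1828932593718 389.1828932593718 318.78421898757523 202.24983488002852 [-0.10241984 -0.244806    0.92789967] [ 45.20441061  -0.53041239 -62.74187088] ['image', 'fx', 'fy', 'cx', 'cy', 'position', 'orientation', 'shot']
valve_stand [([0.56, 0.04, 0.0146], 0.78)]
lever_pivot [([0.562, 0.0442, 0.0128], 0.85), ([0.5203, -0.0642, 0.0077], 0.59)]
lever_knob [([0.72, -0.0859, 0.065], 0.39), ([0.526, 0.0506, 0.0331], 0.26)]
striker_face [([0.6266, 0.0446, 0.169], 0.57)]
bracket_tab [([0.5353, 0.0585, 0.0316], 0.76), ([0.5714, 0.1562, 0.0172], 0.7)]
switch_top [([0.5247, 0.0521, 0.0307], 0.75)]
glaze_jar_2 [([0.7171, -0.087, 0.0673], 0.63)]
marker [([0.5708, 0.1582, 0.0168], 0.44)]
wood_rib [([0.5208, -0.0622, 0.0108], 0.59), ([0.5282, 0.049, 0.0376], 0.5)]
post_8 [([0.7035, 0.1612, 0.0349], 0.55)]
ribbon_tool [([0.3892, 0.268, 0.0142], 0.57)]
test_bowl [([0.3778, 0.3832, 0.0272], 0.69)]
top 518.3111562069427 518.3111562069427 321.6137967979496 200.66899192721385 [0.26825268 0.22393164 1.38021509] [ 1.49671441e+01 -6.23055168e-02 -1.08509904e+02] ['image', 'fx', 'fy', 'cx', 'cy', 'position', 'orientation', 'shot']
valve_stand [([0.5622, 0.0574, 0.013], 0.63)]
lever_pivot [([0.5674, 0.0584, 0.008], 0.69), ([0.5235, -0.06, 0.0057], 0.32)]
lever_knob [([0.6297, 0.045, 0.1659], 0.79), ([0.5259, 0.0572, 0.0158], 0.59)]
striker_face [([0.6281, 0.0498, 0.1582], 0.97)]
bracket_tab [([0.5241, 0.0589, 0.0153], 0.84), ([0.3933, 0.2766, 0.0169], 0.29)]
switch_top [([0.5231, 0.0562, 0.0162], 0.83)]
glaze_jar_2 [([0.7301, -0.0709, 0.0815], 0.64)]
marker [([0.5753, 0.1572, 0.0117], 0.64)]
wood_rib [([0.5215, -0.0575, 0.0049], 0.64)]
post_8 [([0.7125, 0.167, 0.0485], 0.63)]
ribbon_tool [([0.3919, 0.2747, 0.017], 0.77), ([0.5249, 0.0546, 0.0186], 0.51)]
test_bowl [([0.367, 0.3725, 0.0189], 0.95)]
1.3 [-0.02390957  0.03802288 -0.28185071] [ 1.79996157e+02 -1.63193534e-03 -2.55416213e+01]
```

View pics/scene0.png

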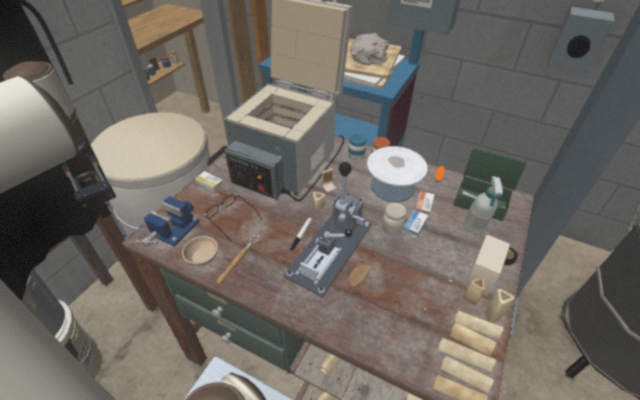

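View pics/top0.png

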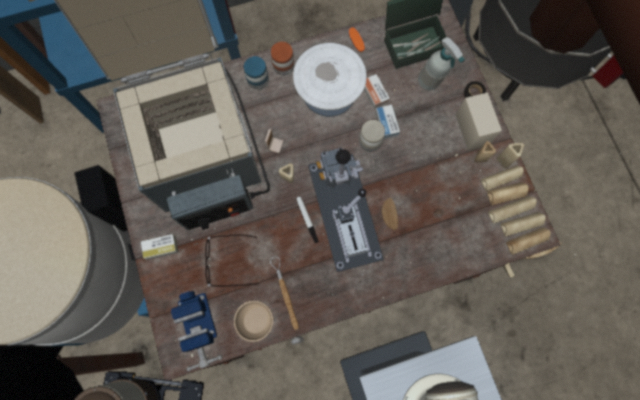

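The scene view shows the knob at (345,168), the switch bracket near (322,258) and the roller near (348,232). In the top view the plate corners are near (312,168), (382,262) and (338,270), with the knob at (343,156). I'll go closer with the wrist camera.

```bash
cat > h.py <<'E'
from workcell import env
import numpy as np, cv2
from scipy.spatial.transform import Rotation as R
def proj(p,X):
    X=np.atleast_2d(X); c=R.from_euler("xyz",p["orientation"],degrees=True).inv().apply(X-np.array(p["position"]))
    return np.c_[p["cx"]+p["fx"]*c[:,0]/-c[:,2], p["cy"]+p["fy"]*-c[:,1]/-c[:,2]]
def ray(p,uv):
    d=np.array([(uv[0]-p["cx"])/p["fx"],-(uv[1]-p["cy"])/p["fy"],-1.])
    return np.array(p["position"]),R.from_euler("xyz",p["orientation"],degrees=True).apply(d)
def onz(p,uv,z):
    o,d=ray(p,uv); return o+d*(z-o[2])/d[2]
def tri(*pu):
    A=0;b=0;rs=[]
    for p,uv in pu:
        o,d=ray(p,uv); d=d/np.linalg.norm(d); M=np.eye(3)-np.outer(d,d); A=A+M;b=b+M@o; rs.append((o,d))
    X=np.linalg.solve(A,b); return X,[np.linalg.norm(np.cross(X-o,d)) for o,d in rs]
def grab(n,f):
    import pickle
    p=env.grab_frame(n); cv2.imwrite(f"pics/{f}.png",p["image"]); pickle.dump(p,open(f"pics/{f}.pkl","wb")); return p
def load(f):
    import pickle
    return pickle.load(open(f"pics/{f}.pkl","rb"))
E
python3 - <<'E'
from h import *
grab("top","t1");grab("scene","s1")
env.move_straight([0.269,0.45,0.40],rate=0.2)
env.goto([0.50,0.02,0.46],[180,0,0])
p=grab("wrist","w1"); print(p["fx"],p["cx"],p["cy"],p["position"],p["orientation"])
for t in ("lever_knob","striker_face","bracket_tab","switch_top","valve_stand"):
    print(t,[(x["xyz"],round(x["score"],2)) for x in env.search_frame(p,t)[:2]])
env.move_straight([0.50,0.10,0.46],rate=0.2)
p=grab("wrist","w2"); print(p["position"],p["orientation"],env.read_state()["clock"],env.read_state()["joint_positions"])
E
```

```text
301.54853797671564 319.84458354417717 198.1753126061105 [0.56613183 0.02110733 0.62183958] [-1.42335073e+01  1.35351442e-02 -8.99815075e+01]
lever_knob [([0.6288, 0.0428, 0.2777], 0.77)]
striker_face [([0.6268, 0.0474, 0.2798], 0.7), ([0.4031, 0.2747, 0.0146], 0.59)]
bracket_tab [([0.5206, 0.0569, 0.0174], 0.6)]
switch_top [([0.5227, 0.0518, 0.0178], 0.85)]
valve_stand [([0.5645, 0.027, 0.0796], 0.73), ([0.5917, 0.0454, 0.0133], 0.56)]
[0.56593157 0.1006482  0.62223679] [-1.42068503e+01 -1.54931205e-02 -8.99760115e+01] 5.3 [ 2.95477629e+01  6.57099305e+00  1.26635899e+01  2.22940992e-02
 -9.60959691e+01  6.04490925e+01]
```

Run:
```python
from h import *
a=load("w1")["image"][110:335,200:440];b=load("w2")["image"][110:335,260:520]
a=cv2.resize(a,None,fx=2.5,fy=2.5,interpolation=cv2.INTER_CUBIC)
cv2.imwrite("pics/w1c.png",a)
t=load("t1")["image"][140:280,290:400]; cv2.imwrite("pics/t1c.png",cv2.resize(t,None,fx=4,fy=4,interpolation=cv2.INTER_CUBIC))
```

```text
(no output)
```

View pics/w1c.png

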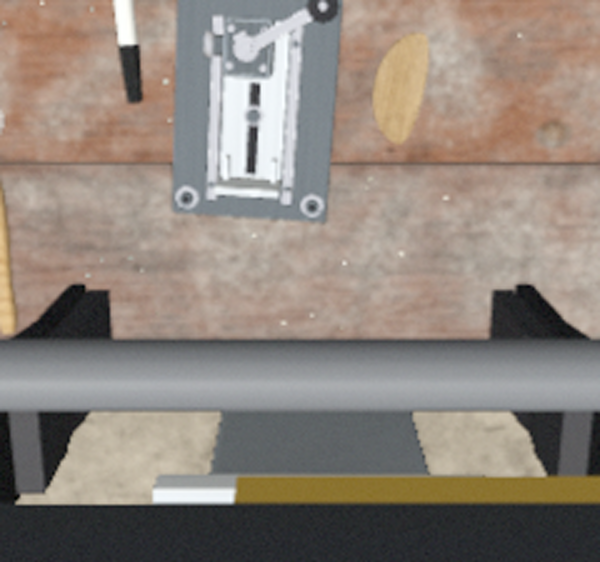

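View pics/t1c.png

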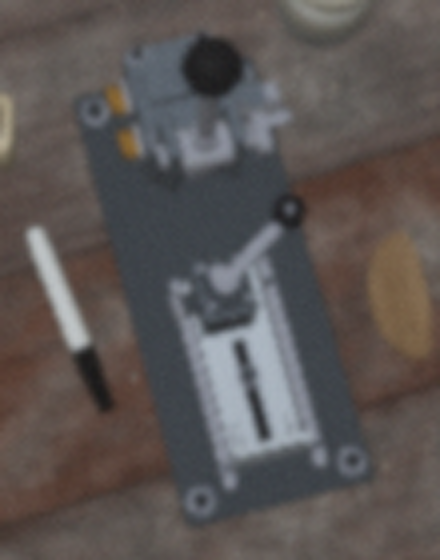

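The wrist crop shows the plate's rear corners at full-image (269,195) and (331,199), the tab near (299,187) and the switch shaft near (298,128). The top crop shows the knob at (343,156) and the roller at (362,193). I'll look at the upper half of the same picture.

Run:
```python
from h import *
a=load("w1")["image"][0:205,215:395]
cv2.imwrite("pics/w1d.png",cv2.resize(a,None,fx=2.9,fy=2.9,interpolation=cv2.INTER_CUBIC))
```

```text
(no output)
```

View pics/w1d.png

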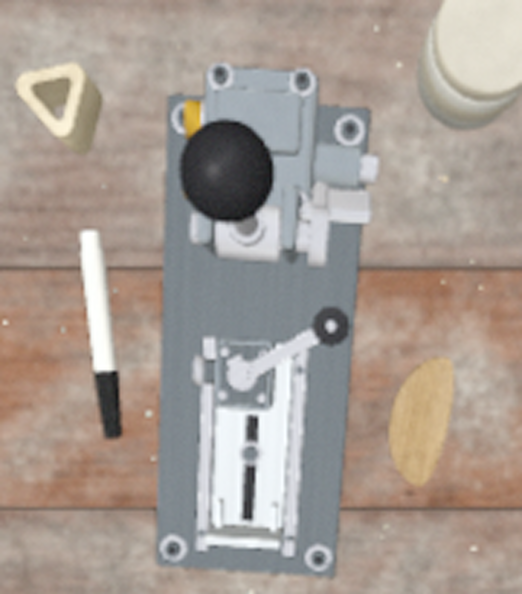

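The crop shows the plate corners at full-image (272.6,32.8), (342.6,36.9), (269.1,194.8) and (329.8,198.6). The knob is at (293.3,58.6), the roller at (329.1,112.4), and the tab is the bar near (300,187).

Run:
```python
from h import *
from scipy.optimize import least_squares
w,t,s=load("w1"),load("t1"),load("s1")
f=lambda x,y:(215+x/2.9,y/2.9)
C=[onz(w,f(*q),.01) for q in ((167,95),(370,107),(157,565),(333,576))]
P=np.array(C)[:,:2]
print(P, np.linalg.norm(P[0]-P[1]),np.linalg.norm(P[2]-P[3]),np.linalg.norm(P[0]-P[2]),np.linalg.norm(P[1]-P[3]))
M=np.array([[.095,.065],[.095,-.065],[-.215,.065],[-.215,-.065]])
g=lambda v:(np.c_[M[:,0]*np.cos(v[2])-M[:,1]*np.sin(v[2])+v[0],M[:,0]*np.sin(v[2])+M[:,1]*np.cos(v[2])+v[1]])
r=least_squares(lambda v:(g(v)-P).ravel(),[.6,.05,0]);print("w",r.x,np.rad2deg(r.x[2]),r.fun*1000)
ft=lambda x,y:(290+x/4,140+y/4)
Q=np.array([onz(t,ft(*q),.01)[:2] for q in ((75,95),(187,522),(372,478))])
r2=least_squares(lambda v:(g(v)[[0,2,3]]-Q).ravel(),[.6,.05,0]);print("t",r2.x,np.rad2deg(r2.x[2]),r2.fun*1000)
v=(r.x+r2.x)/2
Rz=R.from_euler("z",v[2])
loc=lambda X:Rz.inv().apply(np.array(X)-[v[0],v[1],0])*1000
for n,pu in dict(knob=[(w,f(227,170)),(t,ft(212,67)),(s,(345,168))],roller=[(w,f(331,326)),(t,ft(289,210))],tabtop=[(w,f(241,543)),(t,ft(273,452))]).items():
    X,e=tri(*pu);print(n,X,np.array(e)*1000,loc(X))
print("tab",loc(onz(w,f(241,547),.06)),loc(onz(t,ft(274,462),.06)), "sw top",loc(onz(w,f(243,375),.08)),loc(onz(t,ft(225,277),.08)))
```

```text
[[ 7.24498662e-01  1.08145953e-01]
 [ 7.17625058e-01 -2.06157273e-02]
 [ 4.18100849e-01  1.27052119e-01]
 [ 4.09977630e-01  2.96863790e-04]] 0.12894501418912133 0.12701528015752206 0.30698055800104396 0.30835738490077236
w [ 0.6274283   0.04989169 -0.06384527] -3.658064492291847 [ 1.88321175  0.55212208  0.4625681  -0.42133364 -1.08737588  1.42454612
 -1.25840398 -1.55533455]
t [ 0.62928816  0.04901931 -0.07898277] -4.525379459851488 [ 1.51496111 -0.09464888 -1.31548319  1.85455207 -0.19947791 -1.75990319]
knob [0.63126275 0.04970329 0.27320114] [0.17230085 0.79573608 0.63112939] [  2.87943372   0.45440447 273.20113818]
roller [0.58171138 0.00603333 0.0908941 ] [0.64447167 0.64447167] [-43.42963619 -46.63989902  90.89409558]
tabtop [0.4423702  0.06373903 0.04696431] [0.18953827 0.18953827] [-186.53314953    0.97625698   46.96430683]
tab [-1.86430593e+02 -9.99896292e-02  6.00000000e+01] [-194.65239892    3.68980469   60.        ] sw top [-75.6179613    3.27661961  80.        ] [-73.42638418   4.44380957  80.        ]
```

Everything agrees with the text: the knob is at 0.273 m and local x = 3 mm, and the stand is at (0.628, 0.0495), yaw about -4.1°. Next I'll push the lever by its knob.

```bash
cat >> h.py <<'E'
V=(0.6283,0.0495,np.deg2rad(-4.1)); O=[180,0,-4.1]
def W(x,y,z): # stand mm -> world m
    return list(R.from_euler("z",V[2]).apply([x/1e3,y/1e3,z/1e3])+[V[0],V[1],0])
def L(X): return R.from_euler("z",V[2]).inv().apply(np.array(X)-[V[0],V[1],0])*1000
def fx(): return R.from_euler("z",V[2]).inv().apply(env.read_state()["force"])
E
python3 - <<'E'
from h import *
env.gripper_to(0.0,20)
env.goto(W(-70,0,330),O)
env.move_straight(W(-70,0,248),rate=.15)
f0=fx();print("f0",f0,env.read_state()["clock"])
hit=env.move_straight(W(0,0,248),rate=.04,force_limit=1.5)
c=L(env.read_state()["position"]);print("contact",hit,c,fx()-f0)
off=c[0]-138*np.sin(.02)
if hit and -40<off<-20:
    for th in (.1,.2,.29,.36,.42,.46,.49,.52,.55):
        env.move_straight(W(off+138*np.sin(th),0,135+138*np.cos(th)-25),rate=.05)
        print(th,L(env.read_state()["position"]).round(1),(fx()-f0).round(2))
    grab("top","t2");grab("scene","s2")
print(env.read_state()["clock"])
E
```

```text
f0 [0.21663195 0.77847747 0.43679362] 8.175
contact True [-2.32199038e+01 -1.65015283e-01  2.46820362e+02] [-1.06444033  0.02298285  0.40155026]
0.1 [-1.230e+01 -1.000e-01  2.471e+02] [-3.96 -0.6   0.63]
0.2 [  1.9  -0.  244.8] [-0.58 -0.14 -1.38]
0.29 [ 13.5   0.  241.8] [-0.69 -0.53  0.1 ]
0.36 [ 2.170e+01 -1.000e-01  2.393e+02] [-6.15 -0.88  3.84]
0.42 [3.020e+01 1.000e-01 2.361e+02] [-3.93  0.94  1.53]
0.46 [ 3.590e+01 -1.000e-01  2.332e+02] [-0.13 -0.76 -0.54]
0.49 [ 3.920e+01 -1.000e-01  2.314e+02] [-0.38 -1.43 -0.83]
0.52 [ 42.7  -0.  229.4] [-1.32 -0.79 -0.14]
0.55 [ 46.2  -0.  227.3] [-0.72 -0.96 -0.61]
12.2833
```

Run:
```python
from h import *
env.move_straight(W(10,0,240),rate=.15)
env.move_straight(W(-120,0,330),rate=.25)
env.goto(W(-150,0,440),O)
w=grab("wrist","w3");t=grab("top","t3");s=grab("scene","s3")
for th in (.29,.64):
    K=W(138*np.sin(th),0,135+138*np.cos(th)); print(th,[proj(p,K).round(1) for p in (w,t,s)])
for p in (w,t,s): 
    m=env.trace(p,"lever_knob"); 
    for q in m[:2]: ys,xs=np.nonzero(q["mask"]); print(q["score"],xs.mean(),ys.mean(),len(xs))
print(env.read_state()["clock"])
a=w["image"][0:230,220:430]
cv2.imwrite("pics/w3c.png",cv2.resize(a,None,fx=2.6,fy=2.6,interpolation=cv2.INTER_CUBIC))
```

```text
0.29 [array([[320.5,  -8.5]]), array([[339.1, 142.7]]), array([[351.3, 162.5]])]
0.64 [array([[320.5, -48.1]]), array([[334.1, 129.5]]), array([[358. , 160.3]])]
0.87 325.8258741258741 50.1013986013986 1430
0.68 321.6701986754967 136.1456953642384 2265
0.61 333.2171717171717 131.63131313131314 198
0.56 355.86407766990294 228.76699029126215 103
0.55 350.1235194585448 195.54483925549914 591
14.3083
```

View pics/w3c.png

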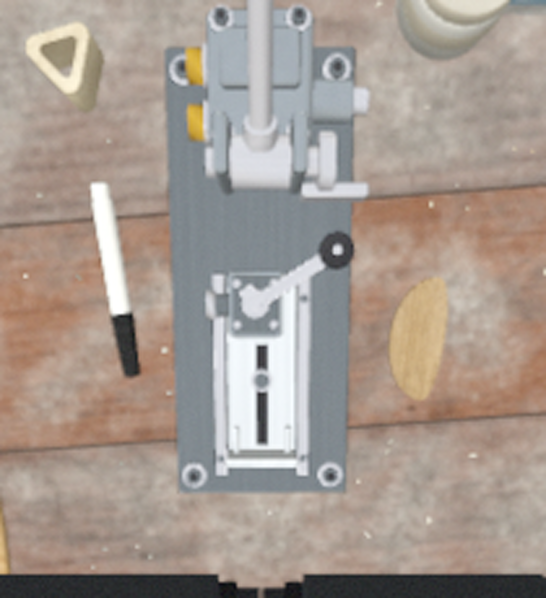

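The lever is in float: in the top view the knob is at (333,132), against a predicted (334,130). The wrist crop shows the striker face turned to the roller, with its edge at crop y≈197 and the roller at (337,250). Next comes the bracket, pushed in small steps while reading the force.

Run:
```python
from h import *
w=load("w3"); f=lambda x,y:(220+x/2.6,y/2.6)
print("roller",L(onz(w,f(337,250),.094)),"striker",L(onz(w,f(335,197),.07)),L(onz(w,f(335,184),.096)),"tab",L(onz(w,f(262,468),.06)),L(onz(w,f(262,458),.06)))
env.goto(W(-224,0,140),O)
env.move_straight(W(-224,0,36),rate=.15)
env.dwell(.2); f0=fx()
hit=env.move_straight(W(-185,0,36),rate=.02,force_limit=2)
c=L(env.read_state()["position"]);print("contact",hit,c,fx()-f0)
import json
if hit:
    json.dump([c.tolist(),f0.tolist()],open("st.json","w"))
    x=c[0]
    for i in range(12):
        x+=1; env.move_straight(W(x,0,36),rate=.02)
        print(round(x-c[0],1),(L(env.read_state()["position"])-c)[0].round(2),(fx()-f0).round(2))
print(env.read_state()["clock"])
```

```text
roller [-44.01634173 -46.80071175  94.        ] striker [-10.25655754 -47.03328006  70.        ] [ -6.52140819 -44.52984969  96.        ] tab [-186.66165883   -0.77455619   60.        ] [-179.554129     -0.77562256   60.        ]
contact True [-196.07958271   -0.30156258   35.57870159] [-0.49032152 -0.20405469 -1.46251976]
1.0 0.3 [-2.31 -1.13 -0.07]
2.0 0.67 [-6.01 -0.35  0.76]
3.0 1.62 [-5.6   0.87  1.3 ]
4.0 2.59 [-5.91  0.46  1.45]
5.0 3.6 [-5.34  1.86  0.54]
6.0 4.6 [-5.48  0.83  0.83]
7.0 5.62 [-6.11  0.62  0.37]
8.0 6.61 [-6.54  1.3   1.52]
9.0 7.62 [-6.12  1.78  0.7 ]
10.0 8.58 [-6.18  1.9   0.66]
11.0 9.6 [-5.77  1.31  1.19]
12.0 10.6 [-6.04  0.86  1.02]
20.85
```

```bash
cat > step.py <<'E'
from h import *
import json
c,f0=map(np.array,json.load(open("st.json")))
def step(cmd,n=5):
    env.move_straight(W(c[0]+cmd,0,36),rate=.02)
    F=[]
    for _ in range(n): env.dwell(.02); F.append(fx()[0])
    t=(L(env.read_state()["position"])-c)[0]; F=-(np.mean(F)-f0[0])
    print(round(cmd,1),round(t,2),round(F,2)); return t,F
E
python3 - <<'E'
from step import *
cmd=12
while cmd<34:
    cmd+=.7; t,F=step(cmd)
    if F>10.3: break
print(env.read_state()["clock"])
E
```

```text
12.7 11.27 5.6
13.4 11.95 5.71
14.1 12.61 6.3
14.8 13.34 5.58
15.5 14.07 5.83
16.2 14.75 6.04
16.9 15.42 6.08
17.6 16.15 5.79
18.3 16.84 5.7
19.0 17.53 5.71
19.7 18.23 5.89
20.4 18.92 5.93
21.1 19.59 5.81
21.8 20.01 6.85
22.5 20.5 7.49
23.2 21.03 8.08
23.9 21.52 9.3
24.6 22.04 9.38
25.3 22.47 10.3
27.1833
```

Run:
```python
from step import *
cmd=25.3;pk=0
while cmd<33:
    cmd+=.5; t,F=step(cmd); pk=max(pk,F)
    if t>=28.2 or (F<pk-2.9 and pk>11.5): break
print(env.read_state()["clock"])
```

```text
25.8 22.83 10.82
26.3 23.17 10.92
26.8 23.59 11.15
27.3 23.93 12.0
27.8 24.34 12.35
28.3 24.77 11.95
28.8 25.26 12.55
29.3 25.79 11.99
29.8 26.4 11.52
30.3 27.21 10.61
30.8 28.09 8.96
30.85
```

The force peaked at about 12.5 N near 24.8 mm and has fallen to 9 N at 28.1 mm, which puts the shaft at about 0.16–0.18 rad: clicked, with no overtravel. I'll retreat straight back and check.

Run:
```python
from h import *
x=L(env.read_state()["position"])
env.move_straight(W(x[0]-35,0,36),rate=.06)
env.move_straight(W(x[0]-35,0,200),rate=.2)
env.goto(W(-150,0,440),O)
w=grab("wrist","w4")
a=w["image"][0:230,220:430]
cv2.imwrite("pics/w4c.png",cv2.resize(a,None,fx=2.6,fy=2.6,interpolation=cv2.INTER_CUBIC)); print(env.read_state()["clock"])
```

```text
33.6083
```

View pics/w4c.png

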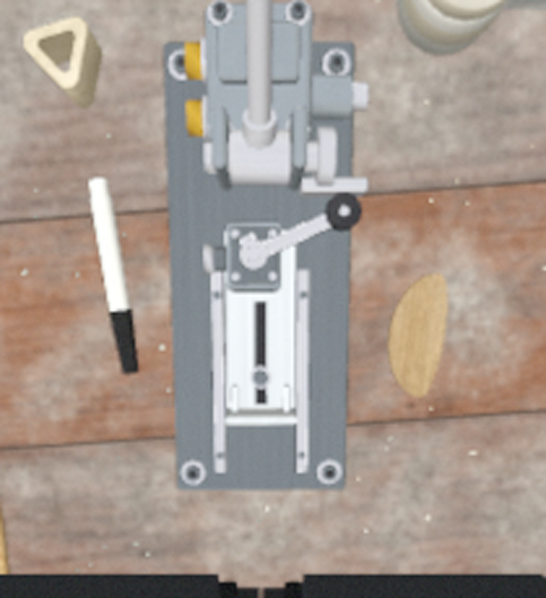

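The roller at (343,211) now touches the striker. The switch arm has turned from about 33.5° to 23.4°, or 0.176 rad, which fits the force reading. The lever is still in float and the surrounding things have not moved.

```bash
python3 -c "
from workcell import env
print(env.close_job())"
```

```text
the job is handed in; nothing more can be done
None
```

The lever rests in float, the roller switch has clicked at about 0.17 rad (overtravel starts at 0.225), the things lying around show no sign of having moved, and the job was handed in at about 34 s.

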